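# Seat the anvil block and feel the gap with a feeler gauge

### The arm

A 6-joint arm with a two-finger parallel gripper is mounted at the origin on a cart in front of the work surface, level with it; the furniture and walls round the work are solid. World frame = base frame: x ahead of the robot, y to its left, z up, the work surface at z = 0. Lengths are in m, angles in rad, forces in N, time in s.
With the tool pointing down it reaches from about 0.3 to 0.875 m from the base axis. Payload 6.4 kg.
Tool frame: the origin (TCP) lies at the very end of the fingers, on their centre line; the grasp point (between the pads) lies 19 mm behind it; z points along the fingers, y is the line along which they close (so a half turn about z gives the same grasp; the last joint's range is limited). The gripper opens to 85 mm and grips with 20 to 120 N. Pads are 22 mm wide; open, the fingers measure 114 mm over their backs; the gripper's body (76 mm by 85 mm) begins 54 mm behind the grasp point. The pads swing forward as they close: fully open they stand 13 mm farther back than shut.
Start: joints at [-1.477, 0.181, 1.607, -0, 1.354, -0.206], TCP at [0.17, -0.549, 0.231] pointing down, gripper open.
Joint ranges: [-2.99, 2.99], [-0.89, 2.07], [0.3, 2.58], [-1.14, 4.28], [0, 2.63], [-3.12, 3.12]. Speed limits (rad/s): [2.57, 2.57, 3.01, 3.14, 3.14, 3.14].

### API

Orientations are given as a unit quaternion [w, x, y, z].
In Python, from bench import ctrl gives the robot as it stands.
- The arm moves only by the tool inch_along, called after ">>>" in YAML: its name, and indented under it one key for each argument. Schema: {"type":"object","properties":{"plan":{"type":"array","items":{"type":"array","items":{"type":"number"},"minItems":7,"maxItems":7},"minItems":1,"maxItems":10},"only":{"type":"string"},"quiet":{"type":"boolean"},"lines":{"type":"string"}},"required":["plan"],"additionalProperties":false}. plan is a list of rows, 1 to 10 of them, each of 7 numbers: dx, dy, dz in m, then a rotation vector rx, ry, rz in rad, then the opening from 0.0 (shut) to 1.0 (fully open); each row is the pose to reach, as a shift and turn from the pose commanded when the call began, along the tool's axes at that moment; what a row does not reach only later rows make up. A row lasts 1/8 s, in which the tool goes at most 0.0625 m and 0.188 rad, less where a joint would pass 70% of its speed; a pose out of reach is approached as far as the arm can. The fingers move at their own pace and stop on an object; the grip force is fixed at half the most. Time passes only in rows, so rows that do not move let the fingers close. The tool returns the time, the measured TCP pose, the force, the opening and the grip force at its end. only (a regular expression) keeps the lines of the reply that match it, lines (a string "A,B") keeps lines A to B, and quiet returns only ok. Input that does not fit is refused with a message, and nothing moves.
- ctrl.get_obs(): the state, without advancing time (a new reading comes with each control period).
- ctrl.camera(name): name is "scene" or "side" or "wrist"; returns the picture (480x640x3 uint8, blue, green, red); there is no depth.
- ctrl.camera_params(name): a dict with "fovy" (degrees; the focal length in pixels is half the picture's height over the tangent of half this angle, whatever the lens; pixels are square), "cx", "cy" (the principal point, pixels), "view" (4x4, takes a point from world to camera coordinates). Camera axes: x right, y up, looking along -z (the intrinsics and any distortion apply to the point x, -y, -z); pixel columns grow to the right and rows downward; lengths in m; the calibration is good to about 2 mm. A picture is of the moment at which its call begins: read the wrist's pose just before it. camera_params takes no time and is no camera call; for the wrist camera it gives the pose at the moment of the call.
- ctrl.hand_in(): hands the job in; it is judged then, once.
The state is a dict: "time_s": time; "q": joint angles; "dq": joint speeds; "joint_efforts": joint torques, N m; "eef_pos": TCP position; "eef_rot": TCP orientation; "wrist_force": force on the tool from outside, world axes, zero at the start; "torque": the same for the moment, N m; "opening": opening from 0.0 (shut) to 1.0 (fully open); "grasp_force": force on a finger pad.
Only numpy, scipy, OpenCV 4.12 (cv2) and the standard library are available. Lean on these libraries where they do the work, as an engineer would, in place of code of your own. Each camera call takes 0.05 s, during which the arm holds its last target. There are 200 camera calls.

### The job

Press the loose anvil block down into the pocket of the gap fixture, grip rib up, until its shoulders are flush with the fixture's top. Then take the feeler gauge out of its stand and slide its blade straight down between the seated block and the sprung plate until it drags snugly and the line across the blade is level with the fixture's top; finish there, still gripping the gauge and holding it at that depth. Leave the other things on the bench alone.

Things in the scene. Friction and masses are not known exactly. Their poses are not given: they have to be found in the camera images.
- fixture: Gap fixture, fixed: grey base plate 102 x 104 x 12 mm, aluminium body 69 (x, -44 to +25) x 66 (y) mm, flat top 60 mm above the bench. Origin on the bench under the pocket's centre. Pocket in the top: 31.5 (x) x 51.5 (y) mm, 36 mm deep. The middle 37 mm of the pocket's -x wall is cut away; there a steel plate on springs faces the pocket. Nothing stands above the top.
- pocket_mouth (a point): Centre of the pocket at the level of the fixture's top (60 mm above the bench). Axes as the fixture's.
- slot_mouth (a point): Middle of the slot between seated block and sprung plate, at the fixture's top, 16.5 mm to -x of pocket_mouth, axes as the fixture's. The blade's centre plane belongs here, thickness along x, width along y. Mouth: funnel 10 mm wide in x (plate leans back 6 mm over 12, block bevelled 3 mm over 7) narrowing to 1.5-2.3 mm: the blade must push the plate back. 37 mm long in y, 48 mm deep.
- sprung_plate (a joint): How far the sprung plate is pushed back, away from the block (fixture -x), in m: 0 at rest, stop at 0.006. Spring 3 N at 0, then 2 N more for each mm. With the block seated and the blade in place it reads about 0.002.
- block: Anvil block, dark steel, 30 (x) x 50 (y) x 36 mm, 160 g, bevelled foot and upper long edges; on top a grip rib 12 (x) x 36 (y) mm, from 36 to 56 mm above the underside. Origin at the centre of its underside, z up. Stands loose on the bench. Fits the pocket x to x, y to y, either way round, with 0.75 mm play each side; rests on the pocket's floor when flush.
- block_top (a point): Centre of the block's shoulders, 36 mm above its underside, at the foot of the grip rib; coincides with pocket_mouth when the block is flush.
- stand: Gauge stand, fixed to the bench: base 64 x 72 x 10 mm and a black body 44 (x) x 52 (y) mm, 45 mm high, with an upright slot 5.2 (x) x 29 (y) mm, 35 mm deep, in which the gauge stands. Origin on the bench under its centre.
- gauge: Feeler gauge, upright in the stand: steel blade 4 (x) x 26 (y) x 60 mm with round nose, then a black flat-sided handle 14 (x) x 28 (y) mm, 60 to 100 mm above the tip. 80 g. Origin at the blade's tip, z up to the handle. A dark line goes round the blade 25 mm above the tip. Works either way round. Its tip starts 10 mm above the bench and must rise 35 mm to leave the stand.
- fuse_box: Bystander: small clear-lidded box, 41 x 61 x 30 mm; origin under its centre.
- spool_c: Bystander: grey spool of solder, 53 mm across, 58 mm high; origin under its centre.

How it is judged:
On the way, in this order (a step that is already met when the one before it is completed fails the run):
1. the block sits flush in the pocket (z of block_top in the frame of pocket_mouth between -0.002 and 0.002 m and horizontal distance between block_top and pocket_mouth below 0.003 m and angle between block's own z axis and vertical below 0.06 rad), for 0.3 s.
2. the blade is down between block and sprung plate and drags (z of gauge in the frame of slot_mouth between -0.033 and -0.017 m and y of gauge in the frame of slot_mouth between -0.006 and 0.006 m and x of gauge in the frame of slot_mouth between -0.002 and 0.002 m and angle between gauge's own z axis and vertical below 0.1 rad and value of joint sprung_plate above 0.001 m and contact force between gauge and sprung_plate above 2 N), for 0.2 s.
At the end, for the whole second after the job is handed in: Block flush within 2 mm, within 3 mm of the pocket's centre, tilt < 0.06. Gauge gripped (> 2 N), at rest, upright (0.1 rad), tip 17 to 33 mm below the fixture's top, in slot within 6 mm (y), 2 mm (x); plate pushed back > 1 mm; blade bears on plate (> 2 N) (all of step 1 and all of step 2 and contact force between the fingers and gauge above 2 N and linear speed of gauge below 0.02 m/s); the arm keeps its last pose, push and grip.
It fails at once if a bystander is shifted by more than 30 mm (distance of any of fuse_box, spool_c from where it was at the start of the episode above 0.03 m).
It also fails if it takes over 64 s, if anything falls off the work surface, if the arm or the gripper's body presses on something with over 40 N, if the wrist force passes 120 N, or if a joint passes its speed limit or range.

## Working session

There is one attempt and no reset: what is moved stays moved. The work goes in short steps, Python scripts to look and compute and a tool call to move; the robot and the scene stay as the last step left them, time stands still between calls to the robot, and variables do not carry over. Pictures are saved under pics/ and viewed, at most 10 in all, crops included, and the job is handed in when it is done.

```bash
mkdir -p pics; ls
```

Run:
```python
from bench import ctrl
import cv2,numpy as np
for n in("scene","side"):
    cv2.imwrite(f"pics/{n}0.png",ctrl.camera(n)); p=ctrl.camera_params(n); print(n,p["fovy"],p["cx"],p["cy"],{k:v for k,v in p.items() if k not in("view","fovy","cx","cy")}); print(np.round(p["view"],3).tolist())
o=ctrl.get_obs(); print(o["time_s"],o["eef_pos"],o["eef_rot"])
print(ctrl.camera_params("wrist"))
```

```text
bench.py
pics
scene 48.49131146084169 320.33993031822956 240.6374985937744 {}
[[-0.646, -0.763, -0.004, 0.378], [0.496, -0.424, 0.758, -0.364], [-0.58, 0.488, 0.653, -0.96], [0.0, 0.0, 0.0, 1.0]]
side 45.8915830107761 316.88132253639276 244.44459641342257 {}
[[0.971, -0.238, -0.014, -0.577], [0.16, 0.604, 0.78, -0.149], [-0.177, -0.76, 0.625, -0.988], [0.0, 0.0, 0.0, 1.0]]
0.1 [ 0.16975028 -0.54882661  0.23045414] [-8.24189611e-04  9.88791585e-01  1.49300094e-01  5.83070793e-05]
{'fovy': 58.41387014727561, 'cx': 318.8009315559655, 'cy': 241.2817238193036, 'view': array([[ 0.29537436, -0.95537782, -0.0026844 , -0.57472989],
       [ 0.90199052,  0.27979254, -0.3288301 ,  0.04409915],
       [ 0.31490806,  0.09470668,  0.94438528, -0.38208156],
       [ 0.        ,  0.        ,  0.        ,  1.        ]])}
```

View pics/scene0.png

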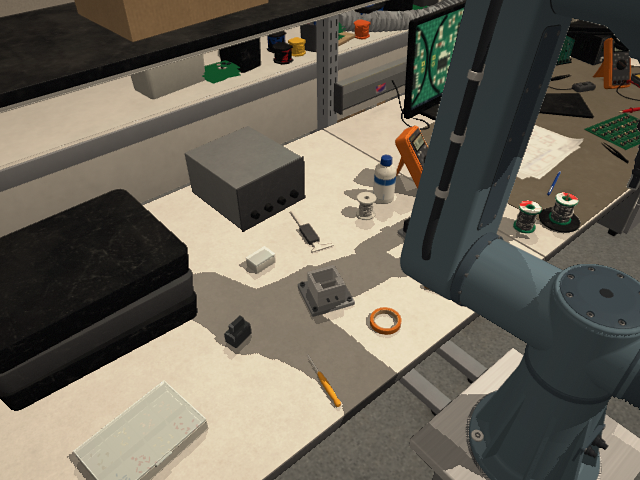

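View pics/side0.png

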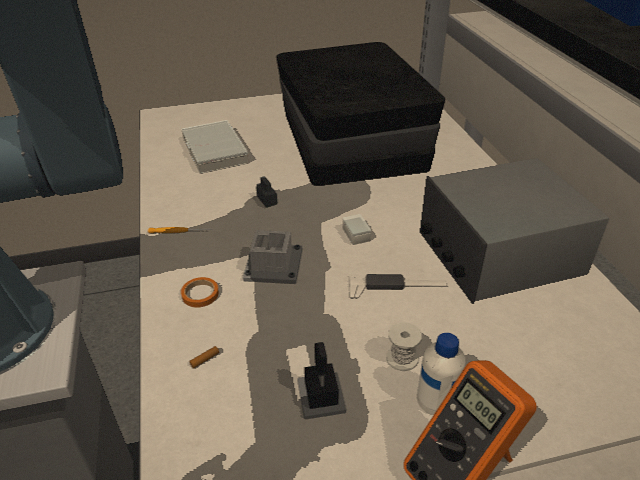

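The scene view shows the block at about (237,332), the fixture at (327,290) and the fuse box at (260,260). The side view shows the block at (266,192), the fixture at (272,258), the stand and gauge at (322,385), the fuse box at (357,230) and the spool at (403,345).

Create h.py:
```python
from bench import ctrl
import cv2,numpy as np
from scipy.spatial.transform import Rotation as R
def par(n):
    p=ctrl.camera_params(n); p["f"]=240/np.tan(np.radians(p["fovy"]/2)); return p
def back(p,uv,z):
    "pixel -> world point at height z"
    V=p["view"]; d=np.array([(uv[0]-p["cx"])/p["f"],-(uv[1]-p["cy"])/p["f"],-1])
    o=-V[:3,:3].T@V[:3,3]; d=V[:3,:3].T@d
    return o+d*(z-o[2])/d[2]
def proj(p,X):
    c=np.atleast_2d(X)@p["view"][:3,:3].T+p["view"][:3,3]
    return np.c_[p["cx"]+p["f"]*c[:,0]/-c[:,2],p["cy"]+p["f"]*c[:,1]/c[:,2]]
def tool():
    o=ctrl.get_obs(); q=np.array(o["eef_rot"]); return np.array(o["eef_pos"]),R.from_quat(q[[1,2,3,0]])
def delta(pos,yaw=None):
    """row (dx..rz) to put TCP at pos, pointing down, tool y axis at world angle yaw (mod pi)"""
    P,r=tool(); d=r.inv().apply(np.array(pos)-P)
    y=r.apply([0,1,0]); cur=np.arctan2(y[1],y[0])
    yaw=cur if yaw is None else cur+(yaw-cur+np.pi/2)%np.pi-np.pi/2
    Y=np.array([np.cos(yaw),np.sin(yaw),0]);Z=np.array([0,0,-1.]);T=R.from_matrix(np.c_[np.cross(Y,Z),Y,Z])
    return np.round(np.r_[d,(r.inv()*T).as_rotvec()],4)
def snap(n,name,crop=None,k=1):
    p=par(n); im=ctrl.camera(n); cv2.imwrite(f"pics/{name}_raw.png",im); np.save(f"pics/{name}.npy",p,allow_pickle=True)
    if crop: u0,v0,u1,v1=crop; im=cv2.resize(im[v0:v1,u0:u1],None,fx=k,fy=k,interpolation=cv2.INTER_CUBIC)
    cv2.imwrite(f"pics/{name}.png",im)
def load(name): return np.load(f"pics/{name}.npy",allow_pickle=True).item()
```

Run:
```python
from h import *
s,t=par("scene"),par("side")
for a,b,z in(("block",(237,335),0.025),("fix",(326,282),.06),("fuse",(260,260),.02)):print(a,back(s,b,z).round(3))
for a,b,z in(("block",(266,192),0.025),("fix",(272,240),.06),("stand",(322,385),.045),("gauge",(320,352),.11),("fuse",(357,230),.02),("spool",(404,345),.03)):print(a,back(t,b,z).round(3))
print(ctrl.get_obs()["q"])
P,r=tool();print(r.as_matrix().round(3))
```

```text
block [0.531 0.275 0.025]
fix [0.502 0.053 0.06 ]
fuse [0.694 0.101 0.02 ]
block [0.543 0.266 0.025]
fix [0.519 0.046 0.06 ]
stand [ 0.531 -0.293  0.045]
gauge [ 0.531 -0.286  0.11 ]
fuse [0.701 0.085 0.02 ]
spool [ 0.68  -0.239  0.03 ]
[-1.47736607e+00  1.81474033e-01  1.60794116e+00  2.40227539e-05
  1.35382979e+00 -2.06295825e-01]
[[ 0.955  0.295 -0.   ]
 [ 0.295 -0.955  0.002]
 [ 0.    -0.002 -1.   ]]
```
Discrepancy scene vs side ~1.5cm: distortion perhaps (or pixel errors). Wrist camera will be used directly overhead.

>>> inch_along:
  plan:
    - [0.452, -0.142, -0.03, 0, 0, 0, 1]
    - [0.452, -0.142, -0.03, 0, 0, 0, 1]
    - [0.452, -0.142, -0.03, 0, 0, 0, 1]
    - [0.452, -0.142, -0.03, 0, 0, 0, 1]
    - [0.452, -0.142, -0.03, 0, 0, 0, 1]
    - [0.452, -0.142, -0.03, 0, 0, 0, 1]
    - [0.452, -0.142, -0.03, 0, 0, 0, 1]
    - [0.452, -0.142, -0.03, 0, 0, 0, 1]
    - [0.452, -0.142, -0.03, 0, 0, 0, 1]
    - [0.452, -0.142, -0.03, 0, 0, 0, 1]

```text
time_s: 1.35
eef_pos: [0.5591, -0.2803, 0.2606]
eef_rot: [-0.0, 0.989, 0.149, -0.001]
wrist_force: [-0.8, -0.4, 0.1]
opening: 0.999
grasp_force: 0.0
```

```bash
python3 -c "
from h import *
snap('wrist','w1')
print(delta((.55,.05,.27)))"
```

```text
[ 0.089  -0.3187 -0.0091 -0.0006  0.001   0.    ]
```

View pics/w1.png

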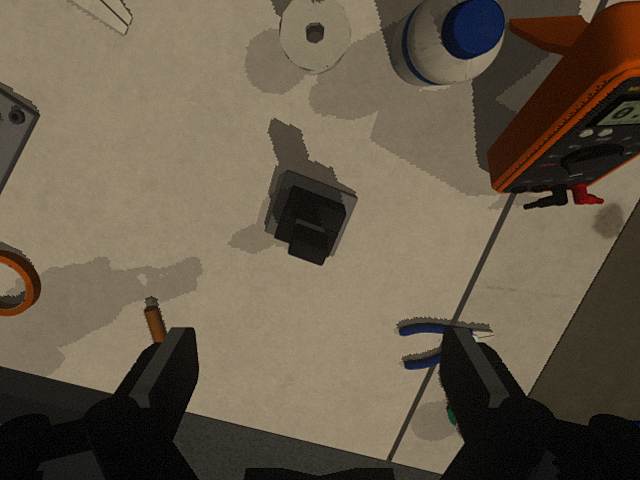

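The stand's base spans roughly (270..357, 171..265), with the handle top near (308,250) and the spool at (315,35). Next I'll take pictures of the fixture and the block, and zoom in on all three together.

>>> inch_along:
  plan:
    - [0.089, -0.319, -0.009, 0, 0, 0, 1]
    - [0.089, -0.319, -0.009, 0, 0, 0, 1]
    - [0.089, -0.319, -0.009, 0, 0, 0, 1]
    - [0.089, -0.319, -0.009, 0, 0, 0, 1]
    - [0.089, -0.319, -0.009, 0, 0, 0, 1]
    - [0.089, -0.319, -0.009, 0, 0, 0, 1]
    - [0.089, -0.319, -0.009, 0, 0, 0, 1]
    - [0.089, -0.319, -0.009, 0, 0, 0, 1]

```text
time_s: 2.4
eef_pos: [0.5507, 0.0489, 0.2702]
eef_rot: [0.0, 0.989, 0.148, -0.0]
wrist_force: [0.3, -0.8, -0.3]
opening: 0.998
grasp_force: 0.0
```

```bash
python3 -c "
from h import *
snap('wrist','w2')
print(delta((.57,.26,.25)))"
```

```text
[ 0.0803 -0.1963  0.02    0.0004  0.0005 -0.    ]
```

>>> inch_along:
  plan:
    - [0.08, -0.196, 0.02, 0, 0, 0, 1]
    - [0.08, -0.196, 0.02, 0, 0, 0, 1]
    - [0.08, -0.196, 0.02, 0, 0, 0, 1]
    - [0.08, -0.196, 0.02, 0, 0, 0, 1]
    - [0.08, -0.196, 0.02, 0, 0, 0, 1]
    - [0.08, -0.196, 0.02, 0, 0, 0, 1]

```text
time_s: 3.2
eef_pos: [0.5696, 0.26, 0.25]
eef_rot: [0.0, 0.989, 0.148, -0.0]
wrist_force: [-0.1, 0.9, -0.2]
opening: 0.996
grasp_force: 0.0
```

```bash
python3 -c "
from h import *
snap('wrist','w3')
i=[cv2.imread(f'pics/w{k}_raw.png') for k in(1,2,3)]
def c(im,u,v,w,h,k): return cv2.resize(im[v:v+h,u:u+w],(w*k,h*k),interpolation=cv2.INTER_CUBIC)
# rough block position in w3
for k,X in((2,(.51,.05,.06)),(3,(.537,.27,.04))): print(k,proj(load(f'w{k}'),np.array(X)))
cv2.imwrite('pics/m.png',np.vstack([np.hstack([i[1],i[2]])]) if 0 else cv2.resize(np.hstack([i[1][60:400],i[2][60:400]]),(800,212)))
"
```

```text
2 [[303.03279324 240.41945654]]
3 [[295.72709621 229.12868081]]
```

```bash
python3 -c "
from h import *
i=[cv2.imread(f'pics/w{k}_raw.png') for k in(1,2,3)]
def c(k,u,v,w,h,s):
    return cv2.resize(i[k-1][v:v+h,u:u+w],(w*s,h*s),interpolation=cv2.INTER_CUBIC)
a=c(2,200,140,200,200,3)[:, :]   # 600x600
cv2.imwrite('pics/m.png',a)
cv2.imwrite('pics/m2.png',np.hstack([c(3,230,160,133,150,3),c(1,250,150,133,150,3)]))
"
```

```text
(no output)
```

View pics/m.png

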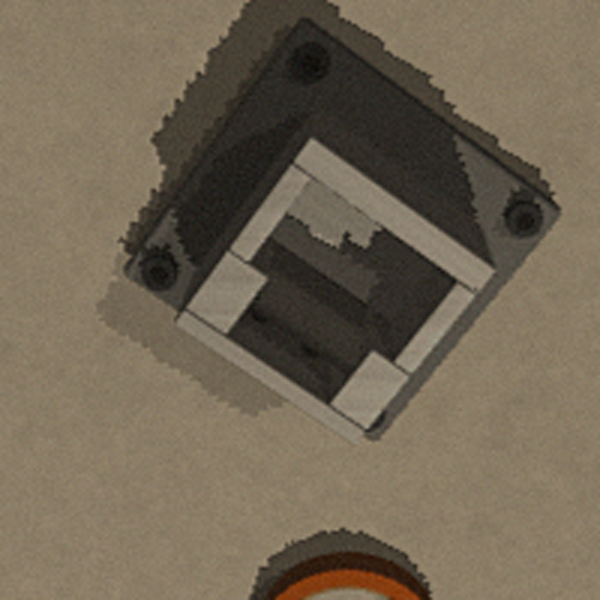

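View pics/m2.png

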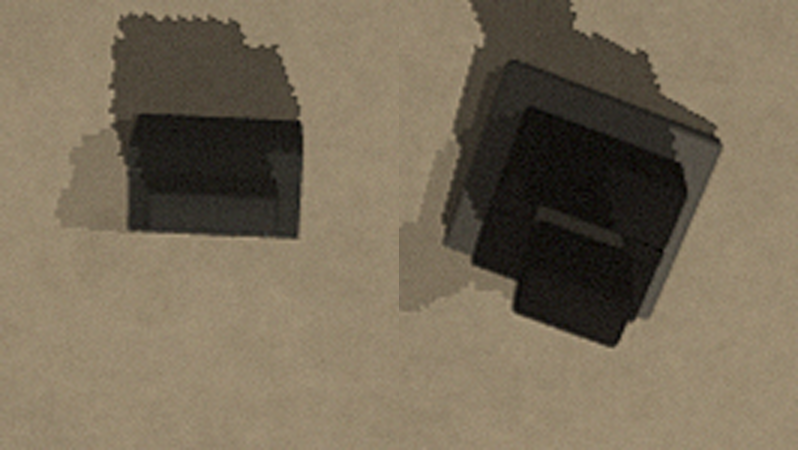

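The fixture's top corners are clear: crop (311,139), (494,271), (363,441) and (178,318), with the -x wall at lower left. The block is too dark to read, so I'll enhance it.

```bash
python3 -c "
from h import *
g=lambda im:(255*(np.clip(im/140.,0,1))**.5).astype(np.uint8)
def c(f,u,v,w,h,s): return g(cv2.resize(cv2.imread(f)[v:v+h,u:u+w],(w*s,h*s),interpolation=cv2.INTER_CUBIC))
a=c('pics/w3_raw.png',260,180,80,75,5)
b=c('pics/w1_raw.png',255,160,110,120,5)[:,:400] if 0 else c('pics/w1_raw.png',262,165,100,100,4)
d=np.hstack([c('pics/scene0.png',212,308,50,50,4)[:,:200],c('pics/side0.png',245,170,50,50,4)])
L=np.vstack([a,d]); L=L[:575]
b=cv2.copyMakeBorder(b,0,L.shape[0]-400,0,0,0)
cv2.imwrite('pics/m3.png',np.hstack([L,b]))
print(L.shape)
"
```

```text
(575, 400, 3)
```

View pics/m3.png

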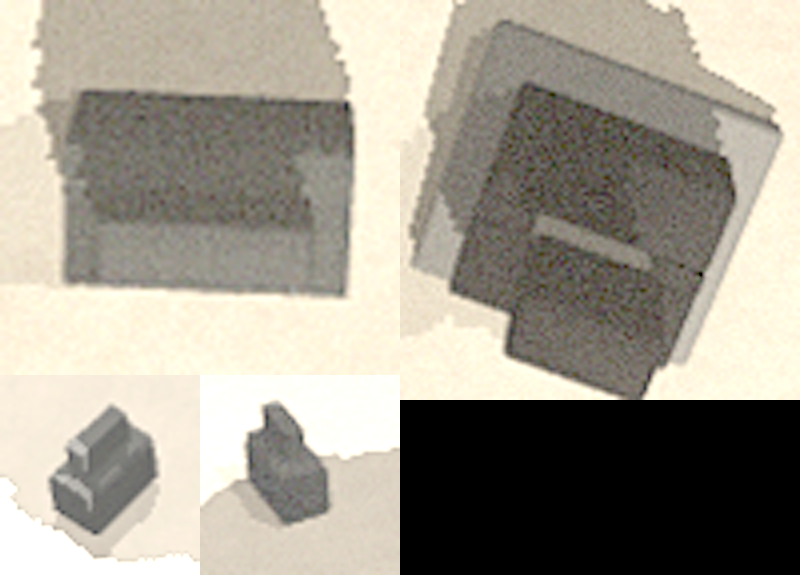

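The block stands upright with its rib on top, and the rib's top face is the lower strip in the crop. The gauge handle's top edge is at the bottom, and the light strip is bare blade. Now I'll fit the poses.

Create fit.py:
```python
from h import *
from scipy.optimize import least_squares,minimize
def pts(x,L):
    c,s=np.cos(x[2]),np.sin(x[2]); L=np.array(L,float)
    return np.c_[x[0]+c*L[:,0]-s*L[:,1],x[1]+s*L[:,0]+c*L[:,1],L[:,2]]
def fit(p,L,uv,x0):
    r=least_squares(lambda x:(proj(p,pts(x,L))-uv).ravel(),x0); return r.x,np.round(r.fun.reshape(-1,2),1).tolist()
def box(x,y,z0,z1): return [[a,b,c] for a in(-x/2,x/2) for b in(-y/2,y/2) for c in(z0,z1)]
def silh(p,x,parts,k=4):
    m=np.zeros((480*k,640*k),np.uint8)
    for L in parts:
        h=cv2.convexHull(((proj(p,pts(x,L))+.5)*k).round().astype(np.int32)); cv2.fillConvexPoly(m,h,255)
    return cv2.resize(m,(640,480),interpolation=cv2.INTER_AREA)/255.
BLOCK=[box(30,50,.003,.029),box(26,46,0,.036),box(24,50,.003,.036),box(12,36,.03,.056)]
BLOCK=[np.array(b)*[.001,.001,1] for b in BLOCK]
def fits(p,mask,x0,parts):
    best=None
    for dy in(-.15,0,.15):
        x=np.array(x0)+[0,0,dy]
        r=minimize(lambda q:np.abs(silh(p,q*[.01,.01,.1],parts)-mask).sum(),x/[.01,.01,.1],method="Nelder-Mead",options=dict(initial_simplex=x/[.01,.01,.1]+np.array([[0,0,0],[.8,0,0],[0,.8,0],[0,0,.8]]),xatol=.005,fatol=.05))
        if best is None or r.fun<best.fun: best=r
    return best.x*[.01,.01,.1],best.fun
```

Run:
```python
from fit import *
p=load("w2")
top=[[.025,.033,.06],[.025,-.033,.06],[-.044,-.033,.06],[-.044,.033,.06]]
uv=np.array([[311,139],[494,271],[363,441],[178,318]])/3+[200,140]-.33
print("fixture",fit(p,top,uv,[.51,.05,-.34]))
b=[[.0415,.052,.012],[.0415,-.052,.012],[-.0605,.052,.012]]
uvb=np.array([[303,18],[558,210],[127,268]])/3+[200,140]-.33
print("fix base",fit(p,b,uvb,[.51,.05,-.34]))
p=load("w1")
b=[[.032,.036,.01],[.032,-.036,.01],[-.032,-.036,.01],[-.032,.036,.01]]
uvs=np.array([[97,20],[381,128],[288,366],[12,266]])/4+[262,165]-.375
xs,e=fit(p,b,uvs,[.53,-.29,0]);print("stand",xs,e)
print("handle far top edge pred",((proj(p,pts(xs,[[-.007,.014,.11],[-.007,-.014,.11]]))+.375-[262,165])*4+[400,0]).round(),"meas 508,352 643,398")
im=cv2.imread("pics/w3_raw.png").max(2); im=cv2.medianBlur(im,3)
m=np.zeros((480,640));m[170:270,240:360]=im[170:270,240:360]<75
print(np.histogram(im[180:255,260:340],bins=range(0,200,15)))
m=cv2.morphologyEx(m,cv2.MORPH_OPEN,np.ones((3,3)))
p=load("w3")
x,f=fits(p,m,[.54,.265,.25],BLOCK);print("block",x,f,m.sum())
s=silh(p,x,BLOCK);o=cv2.imread("pics/w3_raw.png");o=np.clip(o*1.8,0,255).astype(np.uint8)
cv2.drawContours(o,cv2.findContours((s>.5).astype(np.uint8),0,1)[0],-1,(0,0,255),1)
a=np.hstack([o[170:270,240:360],np.repeat((m*255)[170:270,240:360,None],3,2).astype(np.uint8)])
cv2.imwrite("pics/bf.png",cv2.resize(a,None,fx=3,fy=3))
```

```text
fixture (array([ 0.52310078,  0.04020799, -0.33046228]), [[0.4, -1.4], [1.8, -1.0], [-1.5, 1.0], [-0.8, 1.8]])
fix base (array([ 0.52559034,  0.04010565, -0.33858908]), [[-0.2, -0.9], [2.3, 0.3], [-2.1, 0.9]])
stand [ 0.53154442 -0.28076988 -0.05827141] [[-0.3, -0.1], [1.3, -0.2], [-0.2, -0.1], [-0.8, 0.5]]
handle far top edge pred [[499. 355.]
 [642. 405.]] meas 508,352 643,398
(array([   0,  514,  939,  795,   50, 1141,   52,   17,  404, 1710,  378,
          0,    0]), array([  0,  15,  30,  45,  60,  75,  90, 105, 120, 135, 150, 165, 180,
       195]))
block [0.54190791 0.26704348 0.25395486] 109.78823529411764 2291.0
```

View pics/bf.png

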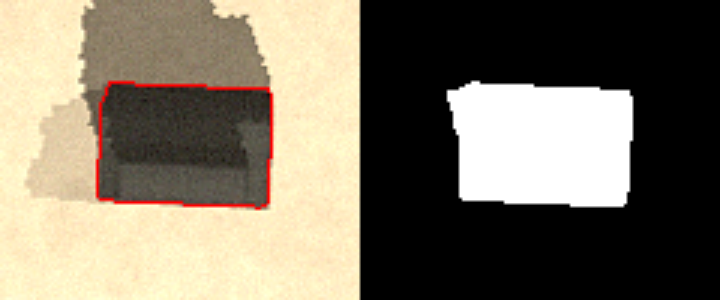

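```bash
python3 -c "
from h import *
print(delta((.542,.267,.11),.254), ctrl.get_obs()['q'])"
```

```text
[-2.4300e-02 -1.5000e-02  1.4030e-01  2.0000e-04  5.0000e-04 -1.5272e+00] [ 2.38903030e-01  2.78432066e-01  1.45069717e+00 -4.81658935e-04
  1.41265974e+00  1.51220354e+00]
```

>>> inch_along:
  plan:
    - [-0.024, -0.015, 0.14, 0, 0, -1.527, 1]
    - [-0.024, -0.015, 0.14, 0, 0, -1.527, 1]
    - [-0.024, -0.015, 0.14, 0, 0, -1.527, 1]
    - [-0.024, -0.015, 0.14, 0, 0, -1.527, 1]
    - [-0.024, -0.015, 0.14, 0, 0, -1.527, 1]
    - [-0.024, -0.015, 0.14, 0, 0, -1.527, 1]
    - [-0.024, -0.015, 0.14, 0, 0, -1.527, 1]
    - [-0.024, -0.015, 0.14, 0, 0, -1.527, 1]
    - [-0.024, -0.015, 0.14, 0, 0, -1.527, 1]
    - [-0.024, -0.015, 0.14, 0, 0, -1.527, 1]

```text
time_s: 4.5
eef_pos: [0.5421, 0.2681, 0.1106]
eef_rot: [0.0, 0.613, 0.79, 0.0]
wrist_force: [-0.1, 0.2, 0.5]
opening: 0.999
grasp_force: 0.0
```

```bash
python3 -c "
from fit import *
p=par('wrist');im=ctrl.camera('wrist');cv2.imwrite('pics/w4_raw.png',im)
uv=proj(p,[.542,.267,.03])[0].astype(int);print(uv)
g=cv2.medianBlur(im.max(2),3);u,v=uv;W=90
m=np.zeros((480,640));sl=np.s_[max(v-W,0):v+W,u-W:u+W];m[sl]=g[sl]<62
n,l,st,c=cv2.connectedComponentsWithStats(m.astype(np.uint8));k=1+st[1:,4].argmax();m=(l==k)*1.
x,f=fits(p,m,[.542,.267,.254],BLOCK);print(x,f,m.sum(),st[k]);
s=silh(p,x,BLOCK);o=np.clip(im*1.8,0,255).astype(np.uint8)
cv2.drawContours(o,cv2.findContours((s>.5).astype(np.uint8),0,1)[0],-1,(0,0,255),1)
cv2.imwrite('pics/w4.png',o)
print(delta((x[0],x[1],.0395),x[2]))"
```

```text
[319 253]
[0.54183132 0.26707549 0.24713843] 424.05882352941177 5792.0 [ 293  185   55  120 5792]
[-0.0012 -0.0005  0.071   0.0003  0.      0.0051]
```

View pics/w4.png

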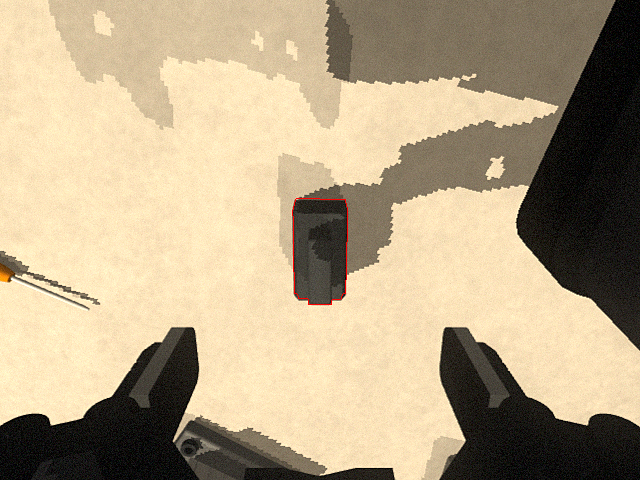

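The overlay fits the block exactly (block centred at about (320,250)). Now grasp it.

>>> inch_along:
  plan:
    - [-0.001, -0.001, 0.05, 0, 0, 0.005, 1]
    - [-0.001, -0.001, 0.071, 0, 0, 0.005, 1]
    - [-0.001, -0.001, 0.071, 0, 0, 0.005, 0.3]
    - [-0.001, -0.001, 0.071, 0, 0, 0.005, 0]
    - [-0.001, -0.001, 0.071, 0, 0, 0.005, 0]
    - [-0.001, -0.001, 0.071, 0, 0, 0.005, 0]
    - [-0.001, -0.001, 0.071, 0, 0, 0.005, 0]
    - [-0.001, -0.001, 0.071, 0, 0, 0.005, 0]

```text
time_s: 5.55
eef_pos: [0.542, 0.2681, 0.0406]
eef_rot: [0.001, 0.613, 0.79, 0.001]
wrist_force: [-0.3, 0.1, 5.7]
opening: 0.125
grasp_force: 60.4
```

```bash
python3 -c "
from h import *
print(delta((.5231,.0402,.13),-.334))"
```

```text
[-0.216  -0.0748 -0.0896  0.0022 -0.0007  0.585 ]
```

>>> inch_along:
  plan:
    - [0, 0, -0.06, 0, 0, 0, 0]
    - [-0.05, -0.02, -0.09, 0, 0, 0.1, 0]
    - [-0.216, -0.075, -0.095, 0, 0, 0.585, 0]
    - [-0.216, -0.075, -0.095, 0, 0, 0.585, 0]
    - [-0.216, -0.075, -0.095, 0, 0, 0.585, 0]
    - [-0.216, -0.075, -0.095, 0, 0, 0.585, 0]
    - [-0.216, -0.075, -0.095, 0, 0, 0.585, 0]
    - [-0.216, -0.075, -0.095, 0, 0, 0.585, 0]
    - [-0.216, -0.075, -0.095, 0, 0, 0.585, 0]

```text
time_s: 6.68
eef_pos: [0.5219, 0.0411, 0.1341]
eef_rot: [-0.0, 0.814, 0.581, -0.0]
wrist_force: [-0.0, 0.2, -1.1]
opening: 0.125
grasp_force: 59.4
```

```bash
python3 -c "
from h import *
P,r=tool();print(P,r.as_matrix().round(4).tolist())
snap('wrist','w5',(140,60,540,360),2)"
```

```text
[0.52194077 0.04107346 0.13413844] [[0.3258, 0.9454, -0.0003], [0.9454, -0.3258, 0.0002], [0.0001, -0.0003, -1.0]]
```

View pics/w5.png

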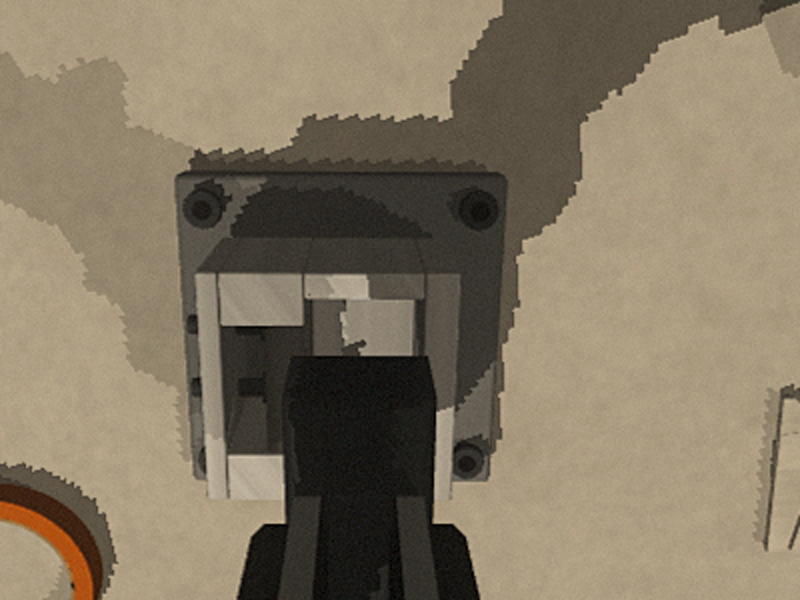

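The hand holds the block squarely. Fixture top corners are at crop (195,275), (461,272) and (209,499), the pocket's far edge runs from (303,298) to (425,298), and the block's foot spans (290..428, 356).

Run:
```python
from fit import *
p=load("w5")
k=lambda a:np.array(a)/2+[140,60]-.25
L=[[-.044,.033,.06],[.025,.033,.06],[-.044,-.033,.06],[-.01575,.02575,.06],[.01575,.02575,.06],[-.044,.0185,.06],[-.01575,.0185,.06]]
uv=k([[195,275],[461,272],[209,499],[303.5,298],[425,298],[219+1e9,325],[303,325]])
i=[0,1,2,3,4]
x,e=fit(p,[L[j] for j in i],uv[i],[.523,.04,-.334]);print("fix",x,e)
def fz(q):  # with camera height offset free
    pp=dict(p);V=p["view"].copy();V[:3,3]-=V[:3,:3]@np.array([0,0,q[3]]);pp["view"]=V
    return (proj(pp,pts(q,[L[j] for j in i]))-uv[i]).ravel()
r=least_squares(fz,[*x,0]);print("free h",r.x,r.fun.round(1))
# block centre in tool frame, columns: foot edges and body edges
for z in(.0935,.0955,.12):
    a=[back(p,k([u,356 if z<.095 else 375 if z<.1 else 500]),z) for u in((290,428) if z<.095 else (285.5,434.5) if z<.1 else (284,436))]
    c=np.mean(a,0);P,rr=tool();print(z,c,np.linalg.norm(a[1]-a[0]),rr.inv().apply(c-P).round(4))
```

```text
fix [ 0.52313489  0.04063034 -0.32743978] [[-0.4, -1.2], [0.0, -0.3], [0.4, 0.6], [0.3, 0.6], [-0.2, 0.4]]
free h [ 0.52303793  0.04045061 -0.32754669  0.00070019] [-0.2 -1.2 -0.2 -0.2  0.5  0.3  0.3  0.7 -0.4  0.4]
0.0935 [0.52868216 0.06131788 0.0935    ] 0.031198779102668526 [ 0.0215 -0.0003  0.0406]
0.0955 [0.52764499 0.05761035 0.0955    ] 0.033576530048283995 [ 0.0176 -0.      0.0386]
0.12 [0.52163918 0.04019492 0.12      ] 0.031225666211274043 [-0.0008 -0.      0.0141]
```

```bash
python3 -c "
from h import *
print(delta((.5234,.0415,.09),-.3277))"
```

```text
[ 0.001   0.0012  0.0441 -0.0003  0.     -0.0044]
```

>>> inch_along:
  plan:
    - [0.001, 0.001, 0.02, 0, 0, -0.004, 0]
    - [0.001, 0.001, 0.032, 0, 0, -0.004, 0]
    - [0.001, 0.001, 0.036, 0, 0, -0.004, 0]
    - [0.001, 0.001, 0.040, 0, 0, -0.004, 0]
    - [0.001, 0.001, 0.044, 0, 0, -0.004, 0]
    - [0.001, 0.001, 0.044, 0, 0, -0.004, 0]

```text
time_s: 7.48
eef_pos: [0.5238, 0.0412, 0.0904]
eef_rot: [-0.0, 0.814, 0.581, 0.001]
wrist_force: [1.3, 4.8, -1.3]
opening: 0.12
grasp_force: 59.5
```

>>> inch_along:
  plan:
    - [0.0005, 0, 0.006, 0, 0, 0, 0]
    - [0.0005, 0, 0.012, 0, 0, 0, 0]
    - [0.0005, 0, 0.018, 0, 0, 0, 0]
    - [0.0005, 0, 0.022, 0, 0, 0, 0]
    - [0.0005, 0, 0.0245, 0, 0, 0, 0]
    - [0.0005, 0, 0.0255, 0, 0, 0, 0]
    - [0.0005, 0, 0.0255, 0, 0, 0, 0]

```text
time_s: 8.35
eef_pos: [0.524, 0.0414, 0.0649]
eef_rot: [0.0, 0.814, 0.581, 0.001]
wrist_force: [1.9, 5.7, 2.2]
opening: 0.12
grasp_force: 59.9
```

>>> inch_along:
  plan:
    - [0, 0, 0.001, 0, 0, 0, 0]
    - [0, 0, 0.002, 0, 0, 0, 0]
    - [0, 0, 0.002, 0, 0, 0, 0]

```text
time_s: 8.72
eef_pos: [0.5242, 0.0414, 0.0644]
eef_rot: [0.0, 0.814, 0.581, 0.001]
wrist_force: [-4.1, 6.9, 15.7]
opening: 0.124
grasp_force: 61.8
```

>>> inch_along:
  plan:
    - [0, 0, -0.001, 0, 0, 0, 0.1]
    - [0, 0, -0.001, 0, 0, 0, 0.3]
    - [0, 0, -0.001, 0, 0, 0, 0.6]
    - [0, 0, -0.001, 0, 0, 0, 0.6]
    - [0, 0, -0.05, 0, 0, 0, 0.6]
    - [0, 0, -0.1, 0, 0, 0, 0.6]
    - [0, 0, -0.12, 0, 0, 0, 0.6]
    - [0, 0, -0.12, 0, 0, 0, 0.6]

```text
time_s: 9.72
eef_pos: [0.5248, 0.0406, 0.1846]
eef_rot: [0.002, 0.814, 0.581, 0.001]
wrist_force: [-0.3, -0.4, -0.1]
opening: 0.604
grasp_force: 0.0
```

```bash
python3 -c "
from h import *
snap('wrist','w6',(160,60,480,300),2)"
```

```text
(no output)
```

View pics/w6.png

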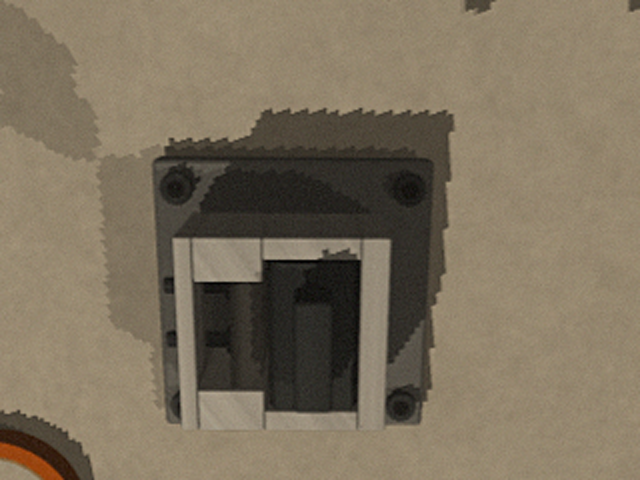

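The block sits flush-looking in the pocket, with the rib centred between the walls (pocket crop corners (263,260), (361,260), (264,412), (358,412)). Next I'll refine the fixture pose and go to the gauge.

Run:
```python
from fit import *
p=load("w6");k=lambda a:np.array(a)/2+[160,60]-.25
L=[[-.044,.033,.06],[.025,.033,.06],[-.044,-.033,.06],[.025,-.033,.06],[-.01575,.02575,.06],[.01575,.02575,.06],[-.01575,-.02575,.06],[.01575,-.02575,.06]]
uv=k([[173,239],[390,238],[182,430],[386,430],[263,260],[361,260],[264,412],[358,412]])
print(fit(p,L,uv,[.523,.0405,-.3277]))
print(delta((.5315,-.279,.2),-.058))
```

```text
(array([ 0.52257782,  0.04049774, -0.33184686]), [[-0.7, -0.6], [0.6, 0.0], [0.1, 0.4], [-0.3, 0.5], [-0.5, 0.3], [0.2, 0.4], [0.5, -0.5], [0.3, -0.4]])
[-3.000e-01  1.111e-01 -1.710e-02  1.000e-03  2.000e-04 -2.721e-01]
```

>>> inch_along:
  plan:
    - [-0.3, 0.111, -0.017, 0.001, 0, -0.272, 0.6]
    - [-0.3, 0.111, -0.017, 0.001, 0, -0.272, 0.6]
    - [-0.3, 0.111, -0.017, 0.001, 0, -0.272, 0.6]
    - [-0.3, 0.111, -0.017, 0.001, 0, -0.272, 0.6]
    - [-0.3, 0.111, -0.017, 0.001, 0, -0.272, 0.6]
    - [-0.3, 0.111, -0.017, 0.001, 0, -0.272, 0.6]
    - [-0.3, 0.111, -0.017, 0.001, 0, -0.272, 0.6]
    - [-0.3, 0.111, -0.017, 0.001, 0, -0.272, 0.6]

```text
time_s: 10.78
eef_pos: [0.5309, -0.2769, 0.1986]
eef_rot: [-0.002, 0.727, 0.687, -0.0]
wrist_force: [0.2, -0.2, 1.0]
opening: 0.601
grasp_force: 0.0
```

Run:
```python
from fit import *
snap("wrist","w7");p=load("w7");im=cv2.imread("pics/w7_raw.png")
P,r=tool()
mm=lambda b:np.array(b)*[.001,.001,1]
ST=[mm(box(44,52,.01,.045)),mm(box(4,26,.045,.07)),mm(box(14,28,.07,.11))]
BASE=[mm(box(64,72,0,.01))]
x0=[.5315,-.2808,-.058]
g=cv2.medianBlur(im.max(2),3)
roi=silh(p,x0,BASE+ST)>0; roi=cv2.dilate(roi.astype(np.uint8),np.ones((25,25)))
print("hist",np.histogram(g[roi>0],bins=range(0,200,6))[0])
for th in(20,24,28):
    m=((g<th)&(roi>0))*1.
    m=cv2.morphologyEx(m,cv2.MORPH_CLOSE,np.ones((3,3)));m=cv2.morphologyEx(m,cv2.MORPH_OPEN,np.ones((3,3)))
    print(th,fits(p,m,x0,ST),m.sum(),silh(p,x0,ST).sum())
for th in(50,62):
    m=((g<th)&(roi>0))*1.; print("base",th,fits(p,m,x0,ST+BASE),m.sum())
```

```text
hist [   0    0  282 1977 2104  689  618  272  661  360  107   71  400 1590
  204  159   55   28   18    9   27  345  848   61   32  467 1626  423
    2    0    0    0    0]
20 (array([ 0.53275082, -0.26925402, -0.3061147 ]), np.float64(4050.1568627450984)) 1203.0 5319.7411764705885
24 (array([ 0.53262671, -0.26298834,  0.05455904]), np.float64(2972.7294117647057)) 2309.0 5319.7411764705885
28 (array([ 0.53122647, -0.28022836, -0.05272423]), np.float64(1415.7725490196078)) 3891.0 5319.7411764705885
base 50 (array([ 0.53117127, -0.28027744, -0.07783674]), np.float64(1698.8549019607842)) 6244.0
base 62 (array([ 0.53134821, -0.27868506, -0.06515407]), np.float64(1451.8039215686274)) 7034.0
```

```bash
python3 -c "
from h import *
print(delta((.5313,-.2802,.0735),-.057))"
```

```text
[-0.0036  0.0006  0.1255 -0.0022 -0.0014  0.0008]
```

>>> inch_along:
  plan:
    - [-0.0036, 0.0006, 0.06, -0.002, -0.001, 0, 0.6]
    - [-0.0036, 0.0006, 0.1, -0.002, -0.001, 0, 0.6]
    - [-0.0036, 0.0006, 0.1255, -0.002, -0.001, 0, 0.6]
    - [-0.0036, 0.0006, 0.1255, -0.002, -0.001, 0, 0.6]
    - [-0.0036, 0.0006, 0.1255, -0.002, -0.001, 0, 0.3]
    - [-0.0036, 0.0006, 0.1255, -0.002, -0.001, 0, 0]
    - [-0.0036, 0.0006, 0.1255, -0.002, -0.001, 0, 0]
    - [-0.0036, 0.0006, 0.1255, -0.002, -0.001, 0, 0]
    - [-0.0036, 0.0006, 0.1255, -0.002, -0.001, 0, 0]

```text
time_s: 11.95
eef_pos: [0.5325, -0.283, 0.0762]
eef_rot: [0.002, 0.727, 0.686, 0.0]
wrist_force: [-1.4, 1.4, 7.4]
opening: 0.155
grasp_force: 58.5
```

>>> inch_along:
  plan:
    - [0, 0, -0.005, 0, 0, 0, 0]
    - [0, 0, -0.02, 0, 0, 0, 0]
    - [0, 0, -0.04, 0, 0, 0, 0]
    - [0, 0, -0.085, 0, 0, 0, 0]
    - [0, 0, -0.085, 0, 0, 0, 0]
    - [0, 0, -0.085, 0, 0, 0, 0]

```text
time_s: 12.7
eef_pos: [0.5312, -0.2824, 0.16]
eef_rot: [0.001, 0.727, 0.686, -0.0]
wrist_force: [-0.5, 0.1, -1.1]
opening: 0.157
grasp_force: 59.2
```

Run:
```python
from h import *
c,s=np.cos(-.331),np.sin(-.331)
for f in((.5229,.0405),):
    S=np.array(f)+[-.0165*c,-.0165*s]; print(S,delta((*S,.16),-.331))
snap("wrist","w8")
```

```text
[0.50729566 0.04586232] [ 0.3263 -0.0429 -0.0005  0.0014  0.0012  0.273 ]
```

>>> inch_along:
  plan:
    - [0.324, -0.043, -0.001, 0.001, 0.001, 0.273, 0]
    - [0.324, -0.043, -0.001, 0.001, 0.001, 0.273, 0]
    - [0.324, -0.043, -0.001, 0.001, 0.001, 0.273, 0]
    - [0.324, -0.043, -0.001, 0.001, 0.001, 0.273, 0]
    - [0.324, -0.043, -0.001, 0.001, 0.001, 0.273, 0]
    - [0.324, -0.043, -0.001, 0.001, 0.001, 0.273, 0]
    - [0.324, -0.043, -0.001, 0.001, 0.001, 0.273, 0]
    - [0.324, -0.043, -0.001, 0.001, 0.001, 0.273, 0]
    - [0.324, -0.043, -0.001, 0.001, 0.001, 0.273, 0]

```text
time_s: 13.88
eef_pos: [0.5075, 0.0421, 0.1598]
eef_rot: [-0.0, 0.815, 0.58, -0.0]
wrist_force: [0.5, -0.1, -0.2]
opening: 0.157
grasp_force: 59.2
```

Run:
```python
from fit import *
snap("wrist","w9");p=load("w9");P,r=tool();im=cv2.imread("pics/w9_raw.png")
print(P,r.as_matrix().round(4).tolist())
# expected pixel columns of the blade (4 mm) in tool frame, and grey profile across it at several heights
for z in(.012,.03,.045,.06):   # below TCP
    a=proj(p,P+r.apply([[.0153,-.002,z],[.0153,.002,z],[.0153,0,z]]));v=int(round(a[2,1]));u=int(round(a[2,0]))
    print(z,a.round(1).tolist(),im.max(2)[v,u-14:u+15].tolist())
```

```text
[0.50748121 0.04223829 0.15983831] [[0.3271, 0.945, -0.0001], [0.945, -0.3271, 0.0001], [0.0001, -0.0001, -1.0]]
0.012 [[314.4, 275.3], [324.5, 275.3], [319.5, 275.3]] [169, 169, 173, 166, 163, 163, 161, 173, 121, 60, 41, 46, 52, 44, 46, 52, 46, 44, 79, 137, 154, 147, 155, 158, 148, 147, 151, 148, 150]
0.03 [[314.8, 258.5], [324.0, 258.5], [319.4, 258.5]] [64, 57, 61, 61, 61, 63, 59, 61, 49, 39, 48, 53, 45, 45, 49, 40, 50, 55, 41, 41, 51, 49, 50, 53, 45, 46, 42, 46, 40]
0.045 [[315.1, 246.7], [323.7, 246.7], [319.4, 246.7]] [51, 63, 63, 62, 66, 64, 67, 59, 46, 50, 41, 41, 50, 44, 52, 46, 47, 42, 37, 35, 38, 46, 49, 45, 42, 43, 43, 45, 46]
0.06 [[315.4, 236.5], [323.4, 236.5], [319.4, 236.5]] [53, 62, 65, 64, 68, 61, 43, 52, 51, 45, 47, 47, 44, 50, 47, 46, 55, 38, 39, 43, 42, 43, 38, 40, 46, 44, 45, 36, 39]
```

>>> inch_along:
  plan:
    - [0.001, -0.0012, 0.015, 0, 0, 0, 0]
    - [0.001, -0.0012, 0.03, 0, 0, 0, 0]
    - [0.001, -0.0012, 0.034, 0, 0, 0, 0]
    - [0.001, -0.0012, 0.038, 0, 0, 0, 0]
    - [0.001, -0.0012, 0.042, 0, 0, 0, 0]
    - [0.001, -0.0012, 0.042, 0, 0, 0, 0]

```text
time_s: 14.68
eef_pos: [0.5069, 0.0449, 0.1181]
eef_rot: [0.0, 0.814, 0.581, 0.0]
wrist_force: [0.2, 0.0, -0.6]
opening: 0.155
grasp_force: 59.2
```

>>> inch_along:
  plan:
    - [0, 0, 0.003, 0, 0, 0, 0]
    - [0, 0, 0.006, 0, 0, 0, 0]
    - [0, 0, 0.008, 0, 0, 0, 0]
    - [0, 0, 0.008, 0, 0, 0, 0]

```text
time_s: 15.18
eef_pos: [0.5078, 0.0449, 0.1113]
eef_rot: [0.001, 0.814, 0.581, 0.001]
wrist_force: [0.7, 0.4, 5.5]
opening: 0.159
grasp_force: 60.2
```

>>> inch_along:
  plan:
    - [0, 0, 0.002, 0, 0, 0, 0]
    - [0, 0, 0.004, 0, 0, 0, 0]
    - [0, 0, 0.006, 0, 0, 0, 0]
    - [0, 0, 0.006, 0, 0, 0, 0]

```text
time_s: 15.68
eef_pos: [0.5077, 0.0449, 0.105]
eef_rot: [0.001, 0.814, 0.581, 0.001]
wrist_force: [1.7, 0.3, 4.6]
opening: 0.16
grasp_force: 60.1
```

>>> inch_along:
  plan:
    - [0, 0, 0.002, 0, 0, 0, 0]
    - [0, 0, 0.004, 0, 0, 0, 0]
    - [0, 0, 0.0045, 0, 0, 0, 0]
    - [0, 0, 0.0045, 0, 0, 0, 0]
    - [0, 0, 0.0045, 0, 0, 0, 0]

```text
time_s: 16.3
eef_pos: [0.5077, 0.0449, 0.1006]
eef_rot: [0.001, 0.814, 0.581, 0.001]
wrist_force: [0.8, 0.1, 5.4]
opening: 0.155
grasp_force: 60.4
```

Run:
```python
from fit import *
snap("wrist","w10");p=load("w10");P,r=tool();im=cv2.imread("pics/w10_raw.png").max(2)
o=ctrl.get_obs();print(P,o["wrist_force"],o["torque"],o["grasp_force"])
print("tool in fixture frame",R.from_euler("z",.331).apply(P-[.5229,.0405,0]).round(4), r.as_matrix()[:,2].round(4))
# blade front edge column: handle bottom (z=tip+.06), fixture top (line), as predicted for tip=P.z-.0662
for n,zz in(("handle bottom",P[2]-.0062),("line",P[2]-.0412)):
    X=P+r.apply([.0153,0,0]);X[2]=zz;print(n,zz.round(4),proj(p,X).round(1))
u=int(round(proj(p,P+r.apply([.0153,0,.02]))[0,0]));print(u)
for v in range(236,330,2):print(v,im[v,u-3:u+4].mean().round(),end="; ")
```

```text
[0.50769432 0.04485225 0.10061224] [ 0.47585204 -0.561878    5.87176183] [ 0.07090605 -0.18317017 -0.07402395] 60.3535920381546
tool in fixture frame [-0.0158 -0.0008  0.1006] [ 0.0028  0.     -1.    ]
handle bottom 0.0944 [[319.7 281.7]]
line 0.0594 [[319.4 249.9]]
320
236 89.0; 238 87.0; 240 76.0; 242 39.0; 244 46.0; 246 45.0; 248 47.0; 250 44.0; 252 27.0; 254 47.0; 256 49.0; 258 49.0; 260 48.0; 262 47.0; 264 50.0; 266 49.0; 268 48.0; 270 48.0; 272 47.0; 274 49.0; 276 50.0; 278 51.0; 280 29.0; 282 25.0; 284 14.0; 286 14.0; 288 15.0; 290 15.0; 292 15.0; 294 12.0; 296 14.0; 298 12.0; 300 13.0; 302 14.0; 304 14.0; 306 11.0; 308 14.0; 310 15.0; 312 10.0; 314 14.0; 316 12.0; 318 14.0; 320 15.0; 322 15.0; 324 15.0; 326 12.0; 328 11.0;
```

>>> inch_along:
  plan:
    - [0, 0, 0, 0, 0, 0, 0]
    - [0, 0, 0, 0, 0, 0, 0]
    - [0, 0, 0, 0, 0, 0, 0]
    - [0, 0, 0, 0, 0, 0, 0]

```text
time_s: 16.85
eef_pos: [0.5077, 0.0448, 0.1006]
eef_rot: [0.001, 0.814, 0.581, 0.001]
wrist_force: [0.5, 0.2, 5.7]
opening: 0.156
grasp_force: 60.4
```

```bash
python3 -c "
from h import *
print(ctrl.hand_in())"
```

```text
the job is handed in; nothing more can be done
None
```

I handed the job in at 16.9 s; no verdict was returned. The block is pressed down to the pocket floor, and the gauge is still gripped (about 60 N) in the slot with its line within about 2 mm of the fixture's top and about 5.5 N of drag. I inferred the sprung plate's travel from blade thickness and drag rather than measuring it, and checked the final pose by numbers, not a viewed picture.

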